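# Set out a soldering place round a circuit board

### The job

Set the bench out for soldering, as seen from the robot: stand the blue solder spool behind the circuit board (on its far side) and the small green spool centred on top of the blue one; put the flux tin midway between the board and the iron stand, in line with them; and put the parts dish beside the board on the side away from the iron stand. The blue spool and the dish each stand square to the board, centred on its edge and about a finger's width (15 mm) clear of it. Set everything upright and let go, and leave the orange spool, the bottle, the multimeter and the screwdriver where they are.

Things in the scene. Friction and masses are not known exactly. Their poses are not given: they have to be found in the camera images.
- blue_spool: solder spool with blue flanges, standing on a flange: a cylinder 56 mm across and 30 mm high, about 250 g, loose. Origin at the centre of its underside, z up. It goes behind the board.
- green_spool: small solder spool with green flanges, standing on a flange: a cylinder 40 mm across and 26 mm high, about 100 g, loose. Origin at the centre of its underside, z up. It goes on top of the blue spool.
- flux_tin: closed round flux tin, red with a brass-coloured lid: a cylinder 48 mm across and 30 mm high, about 80 g, loose. Origin at the centre of its underside, z up.
- parts_dish: round open white plastic dish with a few small black parts fixed in it, 52 mm across at the rim, 44 mm at the foot, 28 mm high, about 60 g, loose. Origin at the centre of its underside, z up.
- board: green circuit board in a low holder fixed to the bench: 64 mm along its x, 84 mm along its y, 32 mm high. Origin at the centre of its underside; its x points away from the robot (behind it is +x; turned up to 0.2 rad), its y to the robot's left along the row that it forms with the iron stand.
- iron_stand: empty soldering iron stand, fixed to the bench: black base 80 mm along its x, 84 mm along its y, 14 mm high; a leaning steel spring holder in its middle (31 mm wide, top 76 mm above the bench, within 45 mm of the centre). Origin at the centre of its underside, axes much as the board's. Left or right of the board, 165 to 185 mm between centres, within 6 mm of the board's y axis.
- orange_spool: solder spool with orange flanges, not wanted, to be left alone: the same shape and size as the blue one (56 mm across, 30 mm high), loose, standing among the other things. Origin at the centre of its underside.
- screwdriver: screwdriver with a yellow handle, 170 mm long, lying along its x at the right of the bench, to be left alone. Origin under its middle.
- bottle: upright bottle with a red cap, 52 mm across, 120 mm high, at the back right, to be left alone. Origin at the centre of its underside.
- multimeter: yellow multimeter lying flat at the back left, 75 mm along its x, 145 mm along its y, 41 mm high, to be left alone. Origin at the centre of its underside. All the other equipment on the bench (microscope, soldering station, carton, drawers) is fixed and stands beyond 0.58 m to the robot's left and right or beyond 0.88 m ahead of it.

How it is judged:
By the outcome, as a careful person would: the job done as asked, in the order asked, and still so for the second after the job is handed in, with the robot touching nothing.
It also fails if it takes over 115 s, if anything falls off the work surface, if the arm or the gripper's body presses on something with over 40 N, if the wrist force passes 120 N, or if a joint passes its speed limit or range.

### The arm

A 7-joint arm with a two-finger parallel gripper is mounted at the origin on the work surface. World frame = base frame: x ahead of the robot, y to its left, z up, the work surface at z = 0. Lengths are in mm, angles in rad, forces in N, time in s.
With the tool pointing down it reaches from about 425 to 875 mm from the base axis. Payload 8.4 kg.
Tool frame: the origin (TCP) lies on the centre line of the jaws, within the pads' length; the fingertips stand 14 mm ahead of it and the grasp point (between the pads) lies 5 mm behind it; z points along the fingers, y is the line along which they close (so a half turn about z gives the same grasp; the last joint's range is limited). The gripper opens to 87 mm and grips with 3 to 60 N. Pads are 19 mm wide; open, the fingers measure 117 mm over their backs; the gripper's body (75 mm by 190 mm) begins 51 mm behind the grasp point.
Start: joints at [-1.238, 0.333, 0.04, 1.465, -0.013, 1.343, -0.059], TCP at [272.027, 590.31, 236.546] pointing down, gripper open.
Joint ranges: [-2.58, 2.58], [-0.38, 2.09], [-1.3, 1.39], [0.25, 2.4], [-1.5, 4.64], [0.08, 2.09], [-2.65, 2.65]. Speed limits (rad/s): [2.22, 2.22, 2.79, 2.79, 3.14, 3.14, 3.14].

### API

Orientations are given as a rotation vector (axis times angle).
In Python, from bench import r gives the robot as it stands.
- The arm moves only by the shell command python3 nudge.py 'ROWS' [FORCE]. ROWS is a JSON list of rows, 1 to 12 of them, each of 7 numbers: the finger opening in mm, then dx, dy, dz in mm, then a rotation vector rx, ry, rz in rad; each row is the pose to reach, as a shift and turn from the pose commanded when the command began, along the tool's axes at that moment; what a row does not reach only later rows make up. A row lasts 1/10 s, in which the tool goes at most 50 mm and 0.15 rad, less where a joint would pass 70% of its speed; a pose out of reach is approached as far as the arm can. The fingers move at their own pace and stop on an object; FORCE is the grip in N (left out, the last holds). Time passes only in rows, so rows that do not move let the fingers close. It prints the time, the measured TCP pose, the force, the opening and the grip force at its end.
- r.state(): the state, without advancing time (a new reading comes with each control period).
- r.capture(name): name is "scene" or "top" or "wrist"; returns the picture (400x640x3 uint8, red, green, blue); there is no depth.
- r.camera_info(name): a dict with "camera_matrix" (3x3 intrinsics, pixels), "rvec" (rotation vector, rad) and "tvec" (3), from world to camera coordinates, as OpenCV has them. Camera axes: x right, y down, z forward; pixel columns grow to the right and rows downward; lengths in mm; the calibration is good to about 2 mm. The wrist camera is an equidistant fisheye: a pixel r from the principal point sees the ray r / f radians off the axis. A picture is of the moment at which its call begins: read the wrist's pose just before it. camera_info takes no time and is no camera call; for the wrist camera it gives the pose at the moment of the call.
- r.hand_in(): hands the job in; it is judged then, once.
The state is a dict: "time": time; "joint_pos": joint angles; "qvel": joint speeds; "effort": joint torques, N m; "tool_pos": TCP position; "tcp_rot": TCP orientation; "force": force on the tool from outside, world axes, zero at the start; "moment": the same for the moment, N m; "grip_width": finger opening in mm; "finger_force": force on a finger pad.
Only numpy, scipy, OpenCV 4.12 (cv2) and the standard library are available. Lean on these libraries where they do the work, as an engineer would, in place of code of your own. Each camera call takes 0.05 s, during which the arm holds its last target. There are 200 camera calls.

## Working session

There is one attempt and no reset: what is moved stays moved. The work goes in short steps, Python scripts to look and compute and a shell command to move; the robot and the scene stay as the last step left them, time stands still between calls to the robot, and variables do not carry over. Pictures are saved under pics/ and viewed, at most 16 in all, crops included, and the job is handed in when it is done.

```bash
ls; mkdir -p pics
python3 - <<'E'
from bench import r
import cv2
for n in ("scene","top"):
    im=r.capture(n); cv2.imwrite(f"pics/{n}0.png",im[...,::-1])
    c=r.camera_info(n); print(n,c)
s=r.state(); print(s['time'],s['tool_pos'],s['tcp_rot'],s['grip_width'])
E
```

```text
bench.py
nudge.py
pics
scene {'camera_matrix': array([[375.65907594,   0.        , 318.23905067],
       [  0.        , 375.65907594, 202.51117179],
       [  0.        ,   0.        ,   1.        ]]), 'rvec': array([ 1.35758838,  2.3592808 , -0.78467893]), 'tvec': array([ 351.19770218, -334.9011105 , 1228.22188034])}
top {'camera_matrix': array([[412.50645616,   0.        , 322.21053369],
       [  0.        , 412.50645616, 194.205001  ],
       [  0.        ,   0.        ,   1.        ]]), 'rvec': array([ 2.19318212, -2.19373326,  0.10437639]), 'tvec': array([ -79.50256092,  580.80968721, 1119.58936962])}
0.1 [271.85452546 589.98620066 235.76801013] [-6.72958704e-01 -3.06844178e+00  2.17965931e-03] 87.48879900458051
```
View pics/scene0.png

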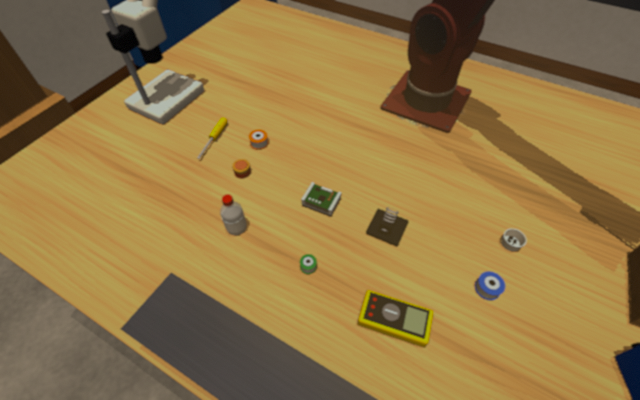

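View pics/top0.png

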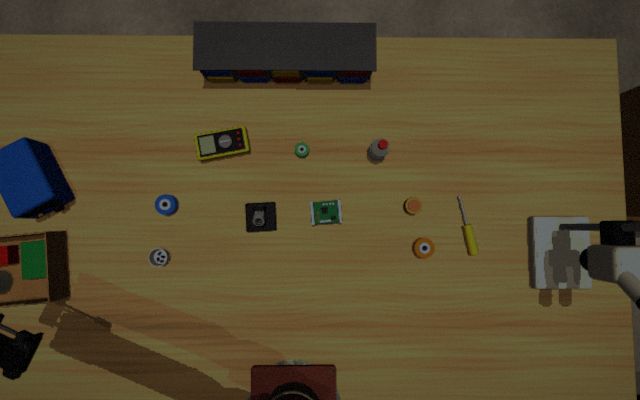

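Bench seen: in the top view the iron stand (261,217) is left of the board (326,212). Blue is at (166,205), dish (159,257), green (302,150), tin (413,206), orange (424,248). I'll enlarge tiles from both views.

Run:
```python
import cv2,numpy as np
T={'top':[(166,205),(302,150),(413,206),(159,257),(326,212),(261,217)],'scene':[(490,285),(308,264),(242,169),(513,239),(322,198),(387,226)]}
rows=[]
for n,l in T.items():
    im=cv2.imread(f'pics/{n}0.png')
    tiles=[]
    for u,v in l:
        t=cv2.resize(im[v-22:v+22,u-22:u+22],(264,264),interpolation=cv2.INTER_CUBIC)
        for k in range(-20,21,5):
            p=(k+22)*6+3; L=8 if k%10 else 16
            cv2.line(t,(p,0),(p,L),(255,255,255),1); cv2.line(t,(0,p),(L,p),(255,255,255),1)
        cv2.putText(t,f'{u},{v}',(150,258),0,.5,(255,255,255),1)
        tiles.append(t)
    rows+=[np.hstack(tiles[:3]),np.hstack(tiles[3:])]
cv2.imwrite('pics/t1.png',np.vstack(rows[:2])); cv2.imwrite('pics/t2.png',np.vstack(rows[2:]))
```

View pics/t1.png

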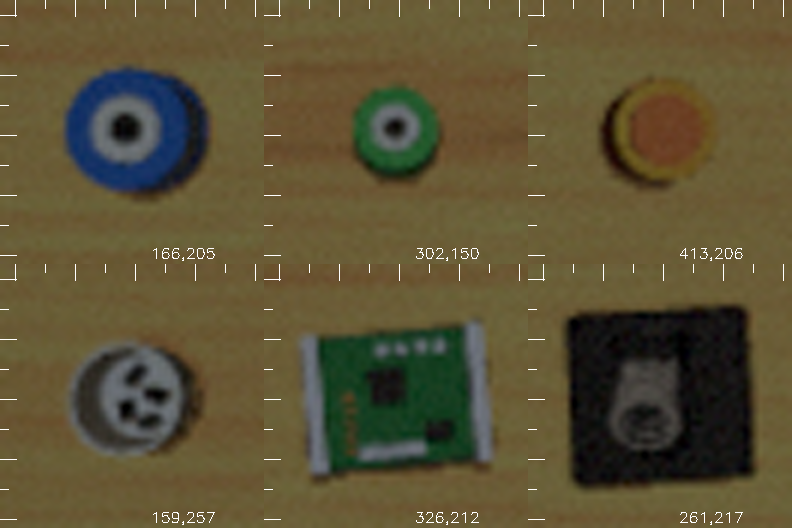

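View pics/t2.png

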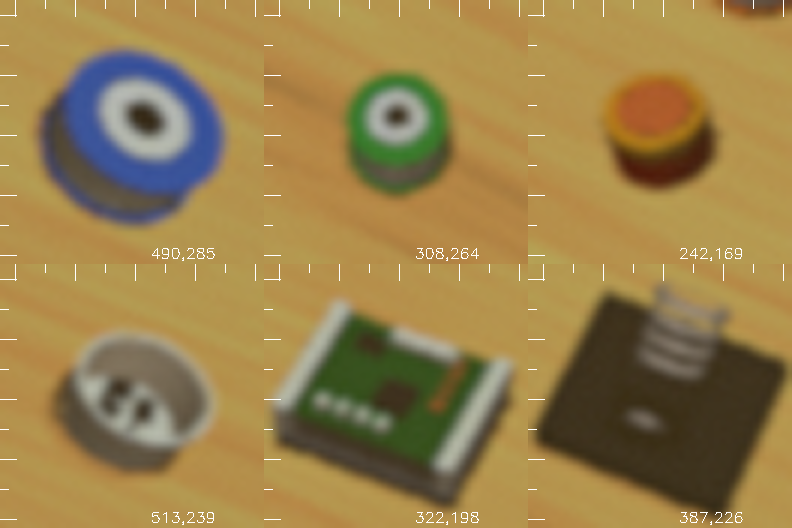

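```bash
cat > h.py <<'E'
import cv2,numpy as np
from bench import r
def P(n):
    c=r.camera_info(n); R=cv2.Rodrigues(c['rvec'])[0]
    return c['camera_matrix']@np.c_[R,c['tvec']]
def tri(p,q): # top px, scene px
    X=cv2.triangulatePoints(P('top'),P('scene'),np.array(p,float).reshape(2,1),np.array(q,float).reshape(2,1))[:,0]
    return X[:3]/X[3]
def onz(n,p,z): # ray at height z
    M=P(n); H=M[:,[0,1,3]].copy(); H[:,2]+=M[:,2]*z
    w=np.linalg.solve(H,[p[0],p[1],1]); return w[:2]/w[2]
E
python3 - <<'E'
from h import *
T=lambda c,p:(c[0]-22+(p[0]+.5)/6-.5, c[1]-22+(p[1]+.5)/6-.5)
np.set_printoptions(precision=1,suppress=True)
D={'blue':((166,205),(127,130),(490,285),(144,121),30),'green':((302,150),(132.5,128),(308,264),(134.5,118.5),26),
'tin':((413,206),(135.5,129),(242,169),(128,112),30),'dish':((159,257),(126,135),(513,239),(144,125),28)}
bt,bs,st,ss=(326,212),(322,198),(261,217),(387,226)
for k,a,b in(('TL',(39,73),(186,209)),('TR',(219,58),(14,144)),('BR',(228,200),(72,37)),('BL',(48,210),(249,99))): D['b'+k]=(bt,a,bs,b,32)
for k,a,b in(('TL',(40,53),(196,246)),('TR',(217,43),(12,174)),('BR',(224,210),(76,29)),('BL',(49,223),(258,108))): D['s'+k]=(st,a,ss,b,14)
for k,(c,p,d,q,z) in D.items(): print(k,tri(T(c,p),T(d,q)),onz('top',T(c,p),z),onz('scene',T(d,q),z))
print(r.state()['joint_pos'], r.camera_info('wrist'))
print(r.camera_info('wrist')['camera_matrix'])
E
```

```text
blue [552.6 351.4  26.9] [552.6 349.5] [554.1 351.6]
green [706.8 -21.8  23.6] [706.7 -22.6] [707.4 -20.3]
tin [ 550.1 -330.4   27.7] [ 550.3 -330.3] [ 551.3 -328.1]
dish [409.4 367.5  25.2] [409.8 365.5] [411.1 368. ]
bTL [559.3 -45.5  26.9] [559.3 -46.2] [562.1 -43. ]
bTR [ 565.7 -127.2   25. ] [ 566.2 -128.5] [ 569.  -121.9]
bBR [ 501.7 -133.2   25.3] [ 501.4 -132.3] [ 506.6 -130.8]
bBL [496.6 -49.6  29. ] [496.9 -50.4] [498.4 -47.7]
sTL [555.7 135.    9.2] [555.7 133.7] [558.4 136.1]
sTR [560.1  54.8   4.9] [560.3  52.1] [564.6  58.7]
sBR [483.   49.1   9.4] [483.3  48.3] [486.1  50.5]
sBL [477.1 130.8   2.5] [477.4 128.6] [485.1 132.3]
[-1.2  0.3  0.   1.5 -0.   1.3 -0.1] {'camera_matrix': array([[309.7,   0. , 321.5],
       [  0. , 309.7, 198.4],
       [  0. ,   0. ,   1. ]]), 'rvec': array([-2.4, -1.6, -0.2]), 'tvec': array([-650.2,  -35.7,  391.1])}
[[309.7   0.  321.5]
 [  0.  309.7 198.4]
 [  0.    0.    1. ]]
```

Triangulated heights come out within about 3 mm of the given ones, with an isolated stand-corner outlier. The board is at about (531,-89.5) with yaw about 0.07, and the stand at (519,91), 181 mm apart, which fits the text. Next I'll write a move planner.

```bash
cat >> h.py <<'E'
from scipy.spatial.transform import Rotation as Ro
def go(x,y,z,yaw): # TCP target, yaw = world angle of tool y; prints shift/turn in tool axes
    s=r.state(); R0=Ro.from_rotvec(s['tcp_rot']); p=np.array(s['tool_pos'])
    best=None
    for h in (0,np.pi):
        a=yaw+h; yy=np.array([np.cos(a),np.sin(a),0]); zz=np.array([0,0,-1.]); xx=np.cross(yy,zz)
        t=(R0.inv()*Ro.from_matrix(np.c_[xx,yy,zz])).as_rotvec()
        if best is None or np.linalg.norm(t)<np.linalg.norm(best): best=t
    d=R0.inv().apply(np.array([x,y,z])-p)
    print('shift',d.round(1),'turn',best.round(3),'| at',p.round(1),'t',round(s['time'],1),'j7',round(s['joint_pos'][6],2),'w',round(s['grip_width'],1))
def wray(px,c): # wrist fisheye ray: origin, dir in world
    K=c['camera_matrix']; d=(np.array(px,float)-K[:2,2])/K[0,0]; th=np.hypot(*d)
    v=np.r_[d/th*np.sin(th),np.cos(th)] if th>0 else np.array([0,0,1.])
    R=cv2.Rodrigues(c['rvec'])[0]; return -R.T@c['tvec'],R.T@v
def wz(px,c,z):
    o,v=wray(px,c); return (o+v*(z-o[2])/v[2])[:2]
def wpx(X,c): # world -> wrist px
    R=cv2.Rodrigues(c['rvec'])[0]; q=R@np.array(X,float)+c['tvec']; th=np.arctan2(np.hypot(q[0],q[1]),q[2])
    return c['camera_matrix'][:2,2]+c['camera_matrix'][0,0]*th*q[:2]/np.hypot(q[0],q[1])
E
python3 - <<'E'
from h import *
print('bottle cap',onz('top',(382,145),120),'orange',onz('top',(424,247),30))
go(552.5,350.5,150,np.pi/2+.07)
E
```

```text
bottle cap [ 700.00137038 -230.93724463] orange [ 435.4173622  -358.10387396]
shift [-355.1  -99.9   85.9] turn [-0.001 -0.    -0.502] | at [271.9 590.  235.8] t 0.1 j7 -0.06 w 87.5
```

```bash
T='-355,-100,86,0,0,-0.502'; python3 nudge.py '[[87,-355,-100,86,0,0,-0.502],[87,-355,-100,86,0,0,-0.502],[87,-355,-100,86,0,0,-0.502],[87,-355,-100,86,0,0,-0.502],[87,-355,-100,86,0,0,-0.502],[87,-355,-100,86,0,0,-0.502],[87,-355,-100,86,0,0,-0.502],[87,-355,-100,86,0,0,-0.502],[87,-355,-100,86,0,0,-0.502],[87,-355,-100,86,0,0,-0.502],[87,-355,-100,86,0,0,-0.502],[87,-355,-100,86,0,0,-0.502]]' 25
python3 - <<'E'
from h import *
go(552.5,350.5,18,np.pi/2+.07)
c=r.camera_info('wrist'); im=r.capture('wrist'); cv2.imwrite('pics/w1.png',im[...,::-1])
print(-cv2.Rodrigues(c['rvec'])[0].T@c['tvec'], wpx([552.5,350.5,30],c))
m=cv2.inRange(cv2.cvtColor(im,cv2.COLOR_RGB2HSV),(105,120,60),(130,255,255))
n,l,s,ce=cv2.connectedComponentsWithStats(m); print(s[1:][s[1:,4]>100],ce[1:][s[1:,4]>100])
E
```

```text
time: 1.3
tool_pos: [551.5, 352.5, 150.8]
tcp_rot: [0.114, -3.139, -0.001]
force: [-0.5, 0.5, -0.3]
grip_width: 87.1
finger_force: 0.0
shift [ -0.9  -2.2 132.8] turn [ 0.001 -0.     0.003] | at [551.5 352.5 150.8] t 1.3 j7 1.05 w 87.1
[470.45435764 347.04594868 298.71524157] [318.23228262 197.1312544 ]
[[ 291  164   58   61 1682]
 [ 531  187  109  144 5596]
 [  31  342   22   20  241]
 [  44  371   30   25  397]] [[319.27942925 193.96195006]
 [599.17798427 247.48284489]
 [ 42.23651452 351.62240664]
 [ 59.0302267  382.92695214]]
```

View pics/w1.png

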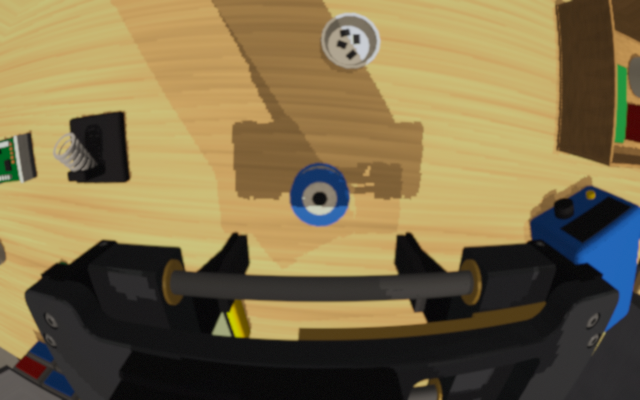

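The wrist view shows the blue top face at about (319.5,192), roughly 3 mm nearer than the fixed cameras say; I'll split the difference and descend. The dish is at (350,41) and the stand at (98,148).

```bash
python3 nudge.py '[[87,0.6,-1.5,100,0,0,0.003],[87,0.6,-1.5,100,0,0,0.003],[87,0.6,-1.5,132,0,0,0.003],[87,0.6,-1.5,132,0,0,0.003],[87,0.6,-1.5,132,0,0,0.003],[40,0.6,-1.5,132,0,0,0.003],[40,0.6,-1.5,132,0,0,0.003],[40,0.6,-1.5,132,0,0,0.003],[40,0.6,-1.5,132,0,0,0.003],[40,0.6,-1.5,132,0,0,0.003],[40,0.6,-1.5,132,0,0,0.003],[40,0.6,-1.5,132,0,0,0.003]]' 25
python3 nudge.py '[[40,0,0,-30,0,0,0],[40,0,0,-80,0,0,0],[40,0,0,-130,0,0,0],[40,0,0,-132,0,0,0],[40,0,0,-132,0,0,0],[40,0,0,-132,0,0,0]]'
python3 - <<'E'
from h import *
a=.07; go(531+75*np.cos(a),-89.5+75*np.sin(a),150,np.pi/2+a)
E
```

```text
time: 2.55
tool_pos: [552.1, 349.5, 18.7]
tcp_rot: [-0.106, 3.14, 0.0]
force: [-0.5, 0.7, 1.2]
grip_width: 55.5
finger_force: 25.0
time: 3.15
tool_pos: [551.1, 348.7, 148.5]
tcp_rot: [0.105, -3.137, 0.003]
force: [-0.8, -0.3, -3.5]
grip_width: 55.6
finger_force: 25.0
shift [ -25.6 -435.6   -0.8] turn [-0.002 -0.003 -0.003] | at [551.1 348.7 148.5] t 3.1 j7 1.05 w 55.6
```

```bash
python3 nudge.py '[[40,-25.6,-435.6,0,0,0,0],[40,-25.6,-435.6,0,0,0,0],[40,-25.6,-435.6,0,0,0,0],[40,-25.6,-435.6,0,0,0,0],[40,-25.6,-435.6,0,0,0,0],[40,-25.6,-435.6,0,0,0,0],[40,-25.6,-435.6,0,0,0,0],[40,-25.6,-435.6,0,0,0,0],[40,-25.6,-435.6,0,0,0,0],[40,-25.6,-435.6,0,0,0,0],[40,-25.6,-435.6,0,0,0,0],[40,-25.6,-435.6,0,0,0,0]]'
python3 - <<'E'
from h import *
a=.07; go(531+75*np.cos(a),-89.5+75*np.sin(a),18,np.pi/2+a)
c=r.camera_info('wrist'); im=r.capture('wrist')
im=np.ascontiguousarray(im[...,::-1]); np.save('pics/w2.npy',im); 
for dx,dy in((32,42),(32,-42),(-32,-42),(-32,42)):
    p=wpx([531+dx*np.cos(a)-dy*np.sin(a),-89.5+dx*np.sin(a)+dy*np.cos(a),32],c); print(p.round(1))
print(-cv2.Rodrigues(c['rvec'])[0].T@c['tvec'],c['rvec'],c['tvec'])
t=cv2.resize(im[90:290,190:450],(780,600),interpolation=cv2.INTER_CUBIC)
for k in range(0,260,10): cv2.line(t,(3*k+1,0),(3*k+1,12 if k%50 else 24),(255,255,255),1)
for k in range(0,200,10): cv2.line(t,(0,3*k+1),(12 if k%50 else 24,3*k+1),(255,255,255),1)
cv2.imwrite('pics/w2.png',t)
E
```

```text
time: 4.35
tool_pos: [606.2, -81.9, 149.0]
tcp_rot: [0.108, -3.137, -0.001]
force: [-0.5, -0.0, -3.1]
grip_width: 55.8
finger_force: 25.0
shift [  0.2  -2.4 131. ] turn [ 0.001 -0.003 -0.001] | at [606.2 -81.9 149. ] t 4.3 j7 1.79 w 55.8
[366.1 149.7]
[269.4 150. ]
[267.8  76.3]
[367.3  75.9]
[525.45488994 -87.02826991 297.10504309] [-1.99431298 -2.13570988 -0.32247634] [ 122.38322717 -582.70891391  131.98801124]
```

View pics/w2.png

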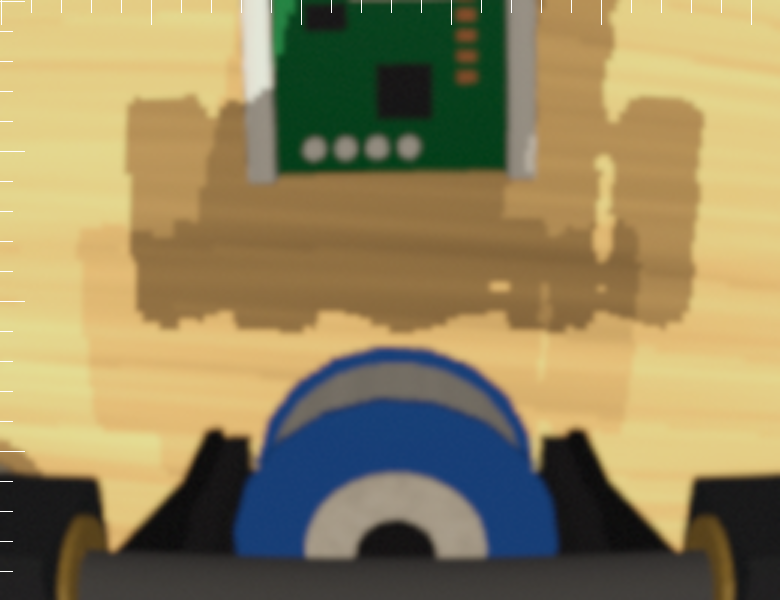

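Board far corners in this view are (272.4,150.5) and (368.5,149), so the board yaw is about 0.08. The held spool is centred at u≈321.8. Next I'll check the wrist calibration bias against the held spool.

Run:
```python
from h import *
c=r.camera_info('wrist');s=r.state();p=s['tool_pos'];print(p,s['tcp_rot'])
for z in (170,155,140,20): print(z,wpx([p[0],p[1],z],c).round(1))
for q in((272.4,150.5),(368.5,149)): print(wz(q,c,32))
# spool bottom near rim in image: crop (395,347)
q=(190+395/3,90+348/3); print('hand spool bottom near rim', q)
for zb in (-18,): 
  for d in (-3,0,3): print(d,wpx([p[0]-28+d,p[1],p[2]+zb],c).round(1))
```

```text
[606.40685995 -81.5754595  149.36626437] [ 1.09075947e-01 -3.13776612e+00 -1.18505791e-03]
170 [320.2 281.2]
155 [320.2 266. ]
140 [320.3 253. ]
20 [320.5 193.8]
[ 566.5856381  -126.25475773]
[559.52390856 -43.04016665]
hand spool bottom near rim (321.66666666666663, 206.0)
-3 [324.1 196.5]
0 [323.7 201.6]
3 [323.3 206.7]
```

```bash
python3 nudge.py '[[40,2.3,-0.5,40,0,0,0.014],[40,2.3,-0.5,90,0,0,0.014],[40,2.3,-0.5,120,0,0,0.014],[40,2.3,-0.5,131,0,0,0.014],[40,2.3,-0.5,131.5,0,0,0.014],[40,2.3,-0.5,131.5,0,0,0.014],[40,2.3,-0.5,131.5,0,0,0.014],[87,2.3,-0.5,131.5,0,0,0.014],[87,2.3,-0.5,131.5,0,0,0.014],[87,2.3,-0.5,131.5,0,0,0.014],[87,2.3,-0.5,131.5,0,0,0.014],[87,2.3,-0.5,131.5,0,0,0.014]]'
python3 nudge.py '[[87,0,0,-30,0,0,0],[87,0,0,-80,0,0,0],[87,20,0,-130,0,0,0],[87,80,0,-150,0,0,0],[87,80,0,-180,0,0,0],[87,80,0,-180,0,0,0],[87,80,0,-180,0,0,0],[87,80,0,-180,0,0,0]]'
python3 - <<'E'
from h import *
go(706.8,-22,150,np.pi/2+.08)
c=r.camera_info('wrist'); im=np.ascontiguousarray(r.capture('wrist')[...,::-1])
import pickle; pickle.dump(c,open('pics/w3.pkl','wb'))
q=wpx([605.8,-82.4,30],c); print(q)
u0,v0=int(q[0])-100,int(q[1])-110; print(u0,v0)
t=cv2.resize(im[v0:v0+150,u0:u0+200],(800,600),interpolation=cv2.INTER_CUBIC)
for k in range(0,200,10): cv2.line(t,(4*k+1,0),(4*k+1,12 if k%50 else 24),(255,255,255),1)
for k in range(0,150,10): cv2.line(t,(0,4*k+1),(12 if k%50 else 24,4*k+1),(255,255,255),1)
cv2.imwrite('pics/w3.png',t)
E
```

```text
time: 5.6
tool_pos: [604.7, -84.2, 19.2]
tcp_rot: [-0.083, 3.14, -0.0]
force: [-1.0, 0.1, -0.5]
grip_width: 84.1
finger_force: 0.0
time: 6.4
tool_pos: [524.7, -88.2, 198.4]
tcp_rot: [0.084, -3.14, 0.0]
force: [0.6, 0.7, 0.0]
grip_width: 86.9
finger_force: 0.0
shift [-185.4   56.4   48.3] turn [ 0.    -0.001 -0.027] | at [524.7 -88.2 198.4] t 6.4 j7 1.75 w 86.9
[322.03959403 252.37825373]
222 142
```

View pics/w3.png

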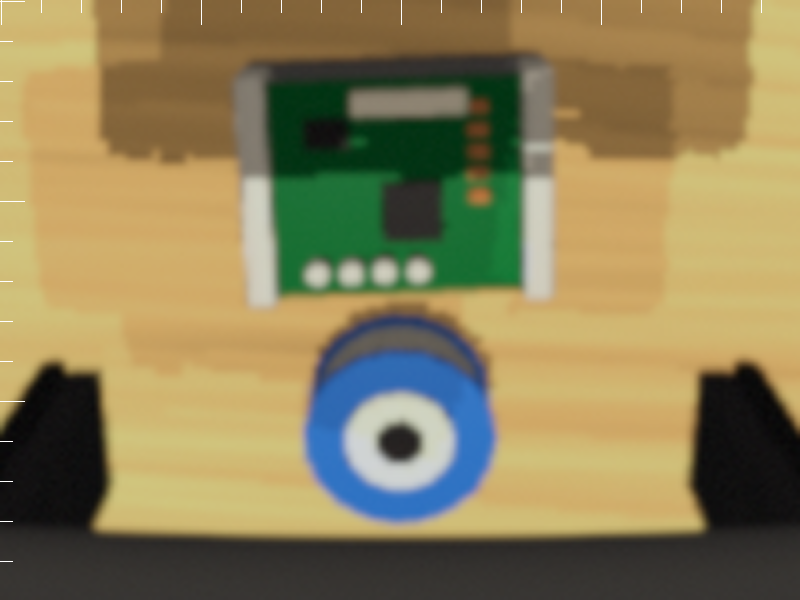

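The blue spool stands upright behind the board. In the crop its top face is centred at (400,436), the board's far corners are (249,308) and (552,299), and the near ones are (236,68) and (552,58). I'll compute the geometry.

Run:
```python
from h import *
import pickle; c=pickle.load(open('pics/w3.pkl','rb'))
f=lambda p,z: wz((222+(p[0]+.5)/4-.5,142+(p[1]+.5)/4-.5),c,z)
fl,fr,nl,nr=[f(p,32) for p in((249,308),(552,299),(236,68),(552,58))]
print(fl,fr,nl,nr)
y=(fr-fl)+(nr-nl); a=np.arctan2(-y[0],y[1]); x=np.array([np.cos(a),np.sin(a)]); yv=np.array([-x[1],x[0]])
ctr=(fl+fr)/2-32*x; b=f((400,436),30)
print('yaw',a,'len',np.linalg.norm(fr-fl),np.linalg.norm(nr-nl),'ctr',ctr,(fl+fr+nl+nr)/4,'blue',b,'rel',(b-ctr)@x,(b-ctr)@yv)
go(706.8,-22,150,np.pi/2+.08)
im=r.capture('top'); cv2.imwrite('pics/top1.png',im[...,::-1])
```

```text
[ 566.00494297 -126.27185568] [559.00867402 -43.94320527] [ 500.04114626 -130.9641669 ] [493.11456726 -49.6874136 ]
yaw 0.08489562685008865 len 82.62538628705914 81.57136828657195 ctr [530.62205553 -87.82092843] [529.54233263 -87.71666036] blue [603.57163621 -82.99392088] rel 73.09615472355966 -1.3760406179562361
shift [-185.5   56.4   47.8] turn [-0.    -0.002 -0.027] | at [524.6 -88.2 198.1] t 6.5 j7 1.75 w 87.1
```

```bash
python3 nudge.py '[[87,-185,56,48,0,0,-0.027],[87,-185,56,48,0,0,-0.027],[87,-185,56,48,0,0,-0.027],[87,-185,56,48,0,0,-0.027],[87,-185,56,48,0,0,-0.027],[87,-185,56,48,0,0,-0.027],[87,-185,56,48,0,0,-0.027],[87,-185,56,48,0,0,-0.027]]'
python3 - <<'E'
from h import *
import pickle
go(706.8,-22,16,np.pi/2+.08)
c=r.camera_info('wrist'); im=np.ascontiguousarray(r.capture('wrist')[...,::-1]); pickle.dump(c,open('pics/w4.pkl','wb'))
top=np.ascontiguousarray(r.capture('top')[...,::-1]); cv2.imwrite('pics/top2.png',top)
q=wpx([706.8,-22,26],c); print(q, wpx([605,-83,30],c))
def tile(im,u0,v0,w,h,s):
    t=cv2.resize(im[v0:v0+h,u0:u0+w],(w*s,h*s),interpolation=cv2.INTER_CUBIC)
    for k in range(0,w,10): cv2.line(t,(s*k+s//2,0),(s*k+s//2,8 if k%50 else 20),(255,255,255),1)
    for k in range(0,h,10): cv2.line(t,(0,s*k+s//2),(8 if k%50 else 20,s*k+s//2),(255,255,255),1)
    return t
u0,v0=int(q[0])-50,int(q[1])-50; print(u0,v0)
A=tile(im,u0,v0,100,100,4); B=tile(top,300,165,50,75,8)
cv2.imwrite('pics/w4.png',np.hstack([np.vstack([A,np.zeros((200,400,3),np.uint8)]),B]))
E
```

```text
time: 7.3
tool_pos: [706.1, -23.8, 152.2]
tcp_rot: [-0.124, 3.138, -0.0]
force: [-0.8, -0.3, -0.1]
grip_width: 86.9
finger_force: 0.0
shift [ -0.7   1.8 136.2] turn [-0.     0.001 -0.001] | at [706.1 -23.8 152.2] t 7.3 j7 1.73 w 86.9
[322.55745779 195.24776068] [261.48314708  78.92031434]
272 145
```

View pics/w4.png

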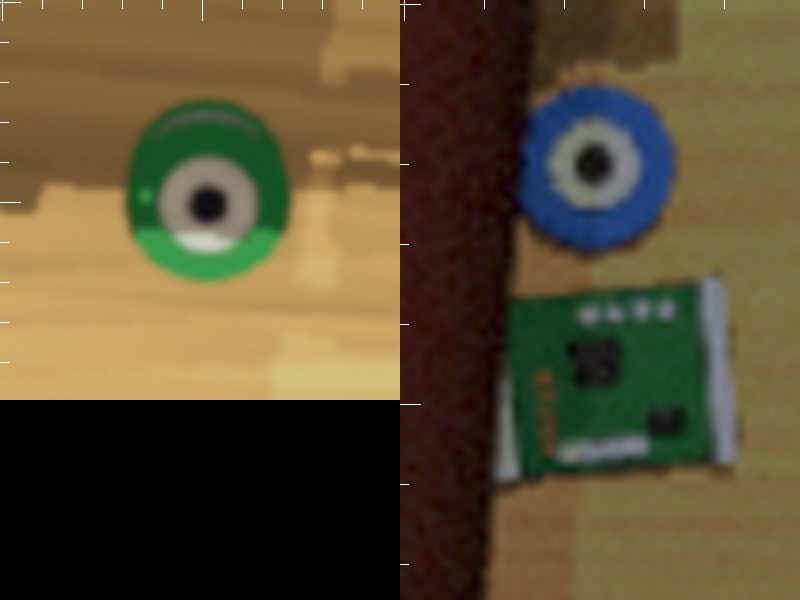

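Run:
```python
from h import *
f=lambda p,z: onz('top',(300+(p[0]-400+.5)/8-.5,165+(p[1]+.5)/8-.5),z)
b=f((593,164),30); tr,br,bl=[f(p,32) for p in((719,276),(737,463),(495,480))]
print(b,tr,br,bl)
T=lambda p:onz('top',(326-22+(p[0]+.5)/6-.5,212-22+(p[1]+.5)/6-.5),32)
C=np.array([T(p) for p in((39,73),(219,58),(228,200),(48,210))])
for ctr in (C.mean(0),(tr+bl)/2):
  for a in(.08,):
    x=np.array([np.cos(a),np.sin(a)]); print(ctr,(b-ctr)@x,(b-ctr)@[-x[1],x[0]])
```

```text
[605.48263648 -83.58577405] [ 566.72962392 -126.73571729] [ 502.70509094 -132.62940713] [496.99434574 -49.96047176]
[530.97011142 -89.34993323] 74.73485312962063 -0.20892193090913216
[531.86198483 -88.34809452] 73.7657705630277 -1.1362826745565824
```

Blue is about 74 mm behind the board centre and about 1 mm off centre, which is good. Green's hub is at (323.6,195.6), as predicted, so I'll grasp it.

```bash
python3 nudge.py '[[87,-0.7,1.8,50,0,0,0],[87,-0.7,1.8,100,0,0,0],[87,-0.7,1.8,135,0,0,0],[87,-0.7,1.8,135,0,0,0],[30,-0.7,1.8,135,0,0,0],[30,-0.7,1.8,135,0,0,0],[30,-0.7,1.8,135,0,0,0],[30,-0.7,1.8,135,0,0,0],[30,-0.7,1.8,135,0,0,0],[30,-0.7,1.8,135,0,0,0],[30,-0.7,1.8,135,0,0,0]]' 20
python3 nudge.py '[[30,0,0,-30,0,0,0],[30,0,0,-80,0,0,0],[30,0,0,-130,0,0,0],[30,0,0,-135,0,0,0],[30,0,0,-135,0,0,0]]'
python3 - <<'E'
from h import *
go(605,-84,150,np.pi/2+.08)
E
```

```text
time: 8.5
tool_pos: [707.0, -20.9, 16.0]
tcp_rot: [0.126, -3.139, 0.0]
force: [-0.4, 0.5, 0.2]
grip_width: 40.1
finger_force: 20.1
time: 9.0
tool_pos: [708.1, -20.9, 153.2]
tcp_rot: [-0.126, 3.135, 0.0]
force: [-0.3, 0.1, -2.0]
grip_width: 39.2
finger_force: 20.0
shift [107.8 -54.7   2.8] turn [-0.     0.004  0.   ] | at [708.1 -20.9 153.2] t 9.0 j7 1.73 w 39.2
```

```bash
python3 nudge.py '[[30,107.8,-54.7,0,0,0,0],[30,107.8,-54.7,0,0,0,0],[30,107.8,-54.7,0,0,0,0],[30,107.8,-54.7,20,0,0,0],[30,107.8,-54.7,60,0,0,0],[30,107.8,-54.7,60,0,0,0],[30,107.8,-54.7,60,0,0,0],[30,107.8,-54.7,60,0,0,0]]'
python3 - <<'E'
from h import *
import pickle
for i in range(3): go(605,-84,46,np.pi/2+.08); r.capture('scene')
c=r.camera_info('wrist'); im=np.ascontiguousarray(r.capture('wrist')[...,::-1]); pickle.dump(c,open('pics/w5.pkl','wb'))
t=cv2.resize(im[120:320,190:450],(780,600),interpolation=cv2.INTER_CUBIC)
for k in range(0,260,10): cv2.line(t,(3*k+1,0),(3*k+1,12 if k%50 else 24),(255,255,255),1)
for k in range(0,200,10): cv2.line(t,(0,3*k+1),(12 if k%50 else 24,3*k+1),(255,255,255),1)
cv2.imwrite('pics/w5.png',t)
E
```

```text
time: 9.8
tool_pos: [604.6, -84.1, 92.0]
tcp_rot: [-0.126, 3.138, -0.001]
force: [0.7, 0.1, -0.4]
grip_width: 39.3
finger_force: 20.0
shift [-0.4  0.  46. ] turn [-0.     0.001  0.   ] | at [604.6 -84.1  92. ] t 9.8 j7 1.83 w 39.3
shift [-0.   0.1 46.4] turn [-0.     0.002  0.   ] | at [604.9 -84.1  92.4] t 9.8 j7 1.83 w 39.6
shift [ 0.   0.1 46.5] turn [-0.     0.002  0.   ] | at [604.9 -84.1  92.5] t 9.9 j7 1.83 w 39.3
```

View pics/w5.png

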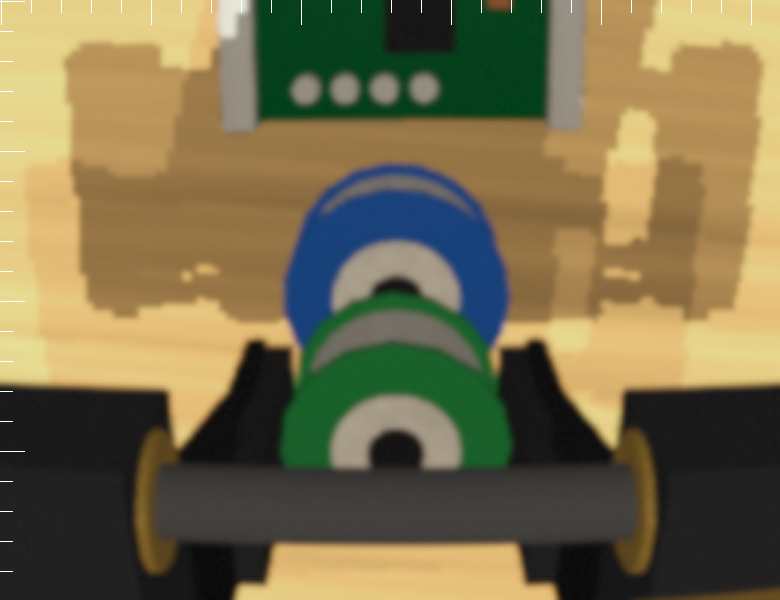

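Run:
```python
from h import *
import pickle; c=pickle.load(open('pics/w5.pkl','rb'))
f=lambda p,z: wz((190+p[0]/3-.33,120+p[1]/3-.33),c,z).round(1)
print('blue ring near',f((396.5,239),30)+[16.5,1.3],'blue top near rim',f((396.5,190),30)+[28,2.2],'bottom rim',f((396.5,165),0)+[28,2.2])
for zb in(75,77): print('green bottom rim',f((396,292),zb)+[20,1.6],'top rim',f((396,343),zb+26)+[20,1.6],'hub',f((396,452),zb+26))
```

```text
blue ring near [606.1 -83. ] blue top near rim [605.7 -83.1] bottom rim [606.5 -82.9]
green bottom rim [606.  -83.2] top rim [605.1 -83.3] hub [605.7 -83.2]
green bottom rim [605.2 -83.2] top rim [604.2 -83.3] hub [604.5 -83.3]
```

Green and blue agree laterally (u 396 vs 396.5), and the fore-aft offset is about 0.7 mm. I'll lower it.

```bash
python3 nudge.py '[[30,-0.7,0,20,0,0,0],[30,-0.7,0,36,0,0,0],[30,-0.7,0,43,0,0,0],[30,-0.7,0,45,0,0,0],[30,-0.7,0,45.5,0,0,0],[30,-0.7,0,45.5,0,0,0],[30,-0.7,0,45.5,0,0,0]]'
python3 nudge.py '[[87,0,0,0,0,0,0],[87,0,0,0,0,0,0],[87,0,0,0,0,0,0],[87,0,0,0,0,0,0],[87,0,0,0,0,0,0],[87,0,0,-40,0,0,0],[87,0,0,-90,0,0,0],[87,0,0,-110,0,0,0],[87,0,0,-110,0,0,0]]'
python3 - <<'E'
from h import *
go(550.3,-330,150,.08)
E
```

```text
time: 10.7
tool_pos: [604.8, -84.0, 45.8]
tcp_rot: [-0.126, 3.139, -0.0]
force: [-0.9, -0.9, 1.6]
grip_width: 39.7
finger_force: 20.0
time: 11.6
tool_pos: [606.8, -84.3, 159.6]
tcp_rot: [-0.125, 3.132, -0.0]
force: [-0.5, -0.2, -0.2]
grip_width: 86.7
finger_force: 0.0
shift [  76.  -240.4    9.3] turn [0.005 0.006 1.571] | at [606.8 -84.3 159.6] t 11.6 j7 1.81 w 86.7
```

```bash
python3 nudge.py '[[87,76,-240,9,0,0,1.571],[87,76,-240,9,0,0,1.571],[87,76,-240,9,0,0,1.571],[87,76,-240,9,0,0,1.571],[87,76,-240,9,0,0,1.571],[87,76,-240,9,0,0,1.571],[87,76,-240,9,0,0,1.571],[87,76,-240,9,0,0,1.571],[87,76,-240,9,0,0,1.571],[87,76,-240,9,0,0,1.571],[87,76,-240,9,0,0,1.571],[87,76,-240,9,0,0,1.571]]' 15
python3 - <<'E'
from h import *
import pickle
go(550.3,-330,19,.08)
c=r.camera_info('wrist'); im=np.ascontiguousarray(r.capture('wrist')[...,::-1]); pickle.dump(c,open('pics/w6.pkl','wb'))
top=np.ascontiguousarray(r.capture('top')[...,::-1]); cv2.imwrite('pics/top3.png',top)
def tile(im,u0,v0,w,h,s):
    t=cv2.resize(im[v0:v0+h,u0:u0+w],(w*s,h*s),interpolation=cv2.INTER_CUBIC)
    for k in range(0,w,10): cv2.line(t,(s*k+s//2,0),(s*k+s//2,8 if k%50 else 20),(255,255,255),1)
    for k in range(0,h,10): cv2.line(t,(0,s*k+s//2),(8 if k%50 else 20,s*k+s//2),(255,255,255),1)
    return t
q=wpx([550.3,-330,30],c); u0,v0=int(q[0])-50,int(q[1])-50; print(q,u0,v0)
A=tile(im,u0,v0,100,100,4); B=tile(top,300,165,50,75,8)
cv2.imwrite('pics/w6.png',np.hstack([np.vstack([A,np.zeros((200,400,3),np.uint8)]),B]))
E
```

```text
time: 12.8
tool_pos: [547.7, -328.9, 145.4]
tcp_rot: [-2.131, -2.306, 0.002]
force: [-0.4, 0.3, 0.2]
grip_width: 86.7
finger_force: 0.0
shift [ -1.3   2.7 126.4] turn [-0.002 -0.    -0.001] | at [ 547.7 -328.9  145.4] t 12.8 j7 0.8 w 86.7
[323.93772506 200.75348295] 273 150
```

View pics/w6.png

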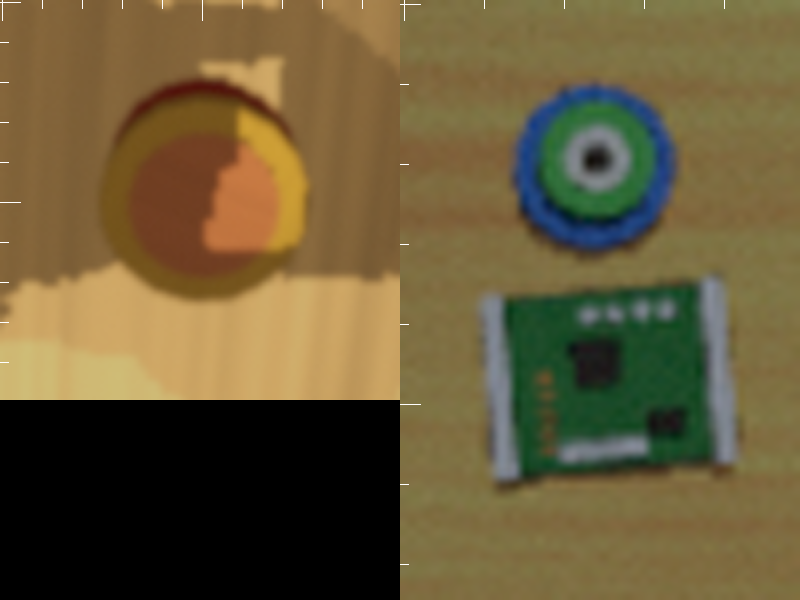

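The stack looks centred: green hub at (598,158) and blue at (595,168) in the crop, with the difference due to parallax. The tin is at (323.8,199.2), as predicted, so I'll grasp it.

```bash
python3 nudge.py '[[87,-1.3,2.7,50,0,0,0],[87,-1.3,2.7,100,0,0,0],[87,-1.3,2.7,125,0,0,0],[87,-1.3,2.7,125,0,0,0],[38,-1.3,2.7,125,0,0,0],[38,-1.3,2.7,125,0,0,0],[38,-1.3,2.7,125,0,0,0],[38,-1.3,2.7,125,0,0,0],[38,-1.3,2.7,125,0,0,0],[38,-1.3,2.7,125,0,0,0],[38,-1.3,2.7,125,0,0,0]]' 15
python3 nudge.py '[[38,0,0,-30,0,0,0],[38,0,0,-80,0,0,0],[38,0,0,-130,0,0,0],[38,0,0,-140,0,0,0],[38,0,0,-140,0,0,0]]'
python3 - <<'E'
from h import *
T=lambda p:onz('top',(300+(p[0]-400+.5)/8-.5,165+(p[1]+.5)/8-.5),32)
C=np.array([T(p) for p in((482,295),(719,277),(737,463),(496,481))]); print(C,C.mean(0))
x=(C[0]+C[1]-C[2]-C[3])/2; y=(C[0]+C[3]-C[1]-C[2])/2; print(np.linalg.norm(x),np.linalg.norm(y),np.arctan2(x[1],x[0]),np.arctan2(-y[0],y[1]))
S=lambda p:onz('top',(261-22+(p[0]+.5)/6-.5,217-22+(p[1]+.5)/6-.5),14)
D=np.array([S(p) for p in((40,53),(217,43),(224,210),(49,223))]); print(D.mean(0))
b=onz('top',(300+193.5/8,165+168/8),30);g=onz('top',(300+198/8-.5,165+158.5/8-.5),56);print(b,g)
go(525,1,150,.08)
E
```

```text
time: 14.0
tool_pos: [551.1, -330.3, 21.9]
tcp_rot: [2.131, 2.308, 0.0]
force: [-0.1, 0.9, 3.5]
grip_width: 47.8
finger_force: 15.0
time: 14.5
tool_pos: [551.9, -330.9, 163.7]
tcp_rot: [2.128, 2.306, 0.003]
force: [1.0, -0.0, -1.8]
grip_width: 47.7
finger_force: 15.0
[[ 560.18757184  -45.45184469]
 [ 566.38583966 -126.734298  ]
 [ 502.70509094 -132.62940713]
 [ 496.65383668  -50.30175703]] [531.48308478 -88.77932671]
63.833730100509534 82.03401234951285 0.08426381811754109 0.07473077808219193
[519.17076821  90.66725131]
[602.89033585 -84.96002181] [604.99555744 -84.46638656]
shift [ 3.33e+02 -3.00e-01  1.32e+01] turn [0.004 0.001 0.   ] | at [ 551.9 -330.9  163.7] t 14.5 j7 0.8 w 47.7
```

```bash
python3 nudge.py '[[38,333,0,13,0,0,0],[38,333,0,13,0,0,0],[38,333,0,13,0,0,0],[38,333,0,13,0,0,0],[38,333,0,13,0,0,0],[38,333,0,13,0,0,0],[38,333,0,13,0,0,0],[38,333,0,13,0,0,0],[38,333,0,13,0,0,0],[38,333,0,13,0,0,0]]'
python3 - <<'E'
from h import *
import pickle
go(525.3,1,22,.08)
c=r.camera_info('wrist'); im=np.ascontiguousarray(r.capture('wrist')[...,::-1]); pickle.dump(c,open('pics/w7.pkl','wb'))
print(wpx([519.2,90.7,14],c))
t=cv2.resize(im[50:290,160:480],(800,600),interpolation=cv2.INTER_CUBIC)
for k in range(0,320,10): cv2.line(t,(int(2.5*k+1),0),(int(2.5*k+1),8 if k%50 else 20),(255,255,255),1)
for k in range(0,240,10): cv2.line(t,(0,int(2.5*k+1)),(8 if k%50 else 20,int(2.5*k+1)),(255,255,255),1)
cv2.imwrite('pics/w7.png',t)
E
```

```text
time: 15.5
tool_pos: [523.8, 0.4, 147.6]
tcp_rot: [-2.132, -2.307, 0.003]
force: [-0.5, -0.3, -0.0]
grip_width: 47.8
finger_force: 15.0
shift [  0.6   1.8 125.6] turn [-0.002  0.001 -0.001] | at [5.238e+02 4.000e-01 1.476e+02] t 15.5 j7 0.1 w 47.8
[324.04226095  96.41322885]
```

View pics/w7.png

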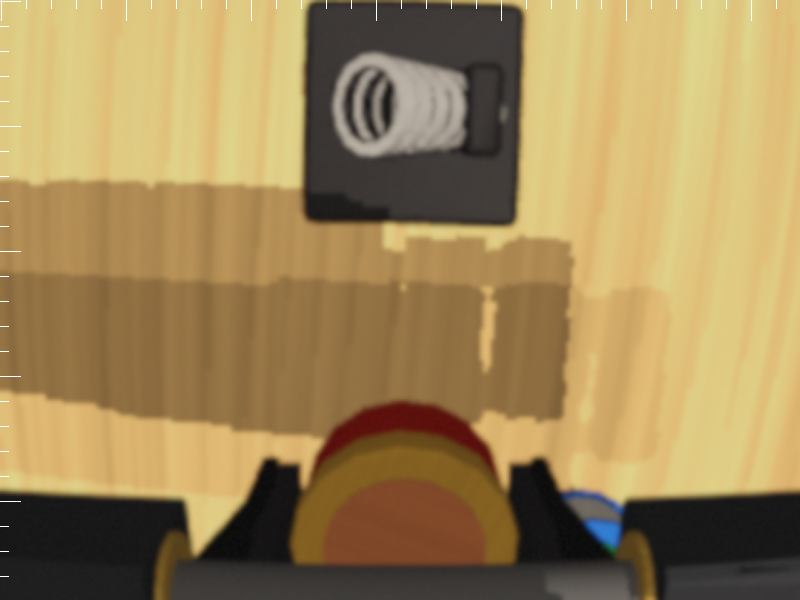

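The stand is at (325,95), against a prediction of (324,96.4). That is consistent, so I'll lower the tin.

```bash
python3 nudge.py '[[38,0.8,1.5,40,0,0,0],[38,0.8,1.5,90,0,0,0],[38,0.8,1.5,118,0,0,0],[38,0.8,1.5,125,0,0,0],[38,0.8,1.5,126.5,0,0,0],[38,0.8,1.5,126.5,0,0,0],[38,0.8,1.5,126.5,0,0,0],[87,0.8,1.5,126.5,0,0,0],[87,0.8,1.5,126.5,0,0,0],[87,0.8,1.5,126.5,0,0,0],[87,0.8,1.5,126.5,0,0,0],[87,0.8,1.5,126.5,0,0,0]]'
python3 nudge.py '[[87,0,0,-40,0,0,0],[87,0,0,-90,0,0,0],[87,0,0,-130,0,0,0],[87,0,0,-130,0,0,0]]'
python3 - <<'E'
from h import *
go(409.8,366.5,145,.08)
E
```

```text
time: 16.75
tool_pos: [525.8, 2.6, 22.1]
tcp_rot: [2.131, 2.309, 0.0]
force: [0.0, -0.1, 0.5]
grip_width: 79.7
finger_force: 0.0
time: 17.15
tool_pos: [528.9, 2.5, 157.5]
tcp_rot: [2.128, 2.305, 0.012]
force: [0.4, -0.5, -1.0]
grip_width: 86.9
finger_force: 0.0
shift [372.3 -89.9  12.4] turn [ 0.008 -0.002 -0.   ] | at [528.9   2.5 157.5] t 17.1 j7 0.09 w 86.9
```

```bash
python3 nudge.py '[[87,372,-88,13,0,0,0],[87,372,-88,13,0,0,0],[87,372,-88,13,0,0,0],[87,372,-88,13,0,0,0],[87,372,-88,13,0,0,0],[87,372,-88,13,0,0,0],[87,372,-88,13,0,0,0],[87,372,-88,13,0,0,0],[87,372,-88,13,0,0,0],[87,372,-88,13,0,0,0],[87,372,-88,13,0,0,0]]'
python3 - <<'E'
from h import *
import pickle
go(409.8,366.5,19,.08)
c=r.camera_info('wrist'); im=np.ascontiguousarray(r.capture('wrist')[...,::-1]); pickle.dump(c,open('pics/w8.pkl','wb'))
top=np.ascontiguousarray(r.capture('top')[...,::-1]); cv2.imwrite('pics/top4.png',top)
def tile(im,u0,v0,w,h,s):
    t=cv2.resize(im[v0:v0+h,u0:u0+w],(w*s,h*s),interpolation=cv2.INTER_CUBIC)
    for k in range(0,w,10): cv2.line(t,(s*k+s//2,0),(s*k+s//2,8 if k%50 else 20),(255,255,255),1)
    for k in range(0,h,10): cv2.line(t,(0,s*k+s//2),(8 if k%50 else 20,s*k+s//2),(255,255,255),1)
    return t
q=wpx([409.8,366.5,28],c); u0,v0=int(q[0])-50,int(q[1])-50; print(q,u0,v0)
A=tile(im,u0,v0,100,100,3); B=tile(top,235,165,125,75,6)
B2=np.zeros((300,750,3),np.uint8); B2[:,:300]=A
cv2.imwrite('pics/w8.png',np.vstack([B2[:150*2-150+150], B[:300,:]]) if 0 else np.vstack([B2,tile(top,240,195,125,45,6)]))
E
```

```text
time: 18.25
tool_pos: [408.9, 364.9, 138.7]
tcp_rot: [2.132, 2.306, -0.001]
force: [0.3, 0.1, -0.9]
grip_width: 87.1
finger_force: 0.0
shift [  1.6   1.1 119.7] turn [-0.     0.001 -0.002] | at [408.9 364.9 138.7] t 18.2 j7 -0.66 w 87.1
[322.15673163 199.15603875] 272 149
```

View pics/w8.png

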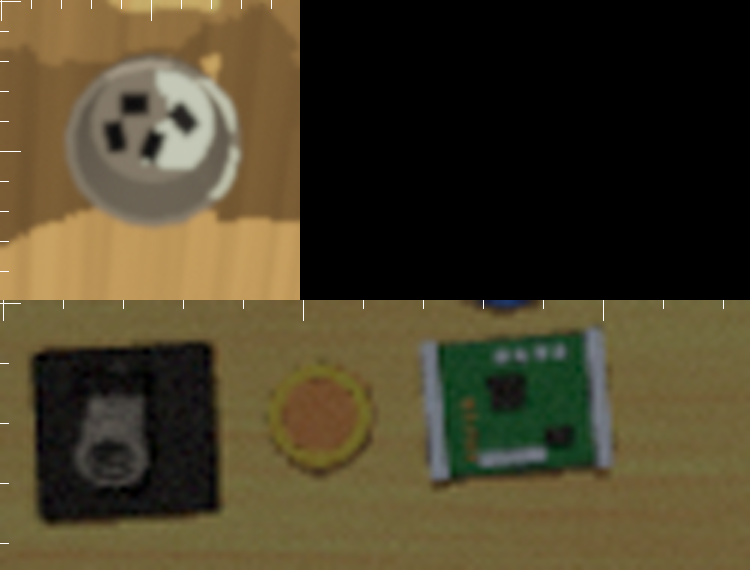

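The tin is upright between the stand and the board, centred at crop (320,114). The dish is at (323,195.8) in the wrist view, about 1.5 to 2 mm further +y. I'll grasp it gently.

```bash
python3 nudge.py '[[87,3,1.1,50,0,0,0],[87,3,1.1,90,0,0,0],[87,3,1.1,119,0,0,0],[87,3,1.1,119,0,0,0],[40,3,1.1,119,0,0,0],[40,3,1.1,119,0,0,0],[40,3,1.1,119,0,0,0],[40,3,1.1,119,0,0,0],[40,3,1.1,119,0,0,0],[40,3,1.1,119,0,0,0],[40,3,1.1,119,0,0,0]]' 12
python3 nudge.py '[[40,0,0,-30,0,0,0],[40,0,0,-80,0,0,0],[40,0,0,-130,0,0,0],[40,0,0,-135,0,0,0],[40,0,0,-135,0,0,0],[40,0,0,-135,0,0,0]]'
python3 - <<'E'
from h import *
f=lambda p,z: onz('top',(240+(p[0]+.5)/6-.5,195+(p[1]-300+.5)/6-.5),z)
t=f((320,414),30); S=np.mean([f(p,14) for p in((34,353),(212,344),(218,511),(42,522))],0); B=np.mean([f(p,32) for p in((421,343),(600,329),(611,469),(432,481))],0)
print('tin',t,'stand',S,'board',B,'mid',(S+B)/2)
a=.08; d=82; x=np.array([np.cos(a),np.sin(a)]);y=np.array([-x[1],x[0]])
T=np.array([531.2,-88.5])-d*y; print('dish target',T)
go(T[0],T[1],150,a)
E
```

```text
time: 19.45
tool_pos: [409.3, 369.6, 20.6]
tcp_rot: [-2.131, -2.308, -0.001]
force: [-2.1, -2.3, 6.7]
grip_width: 51.0
finger_force: 11.9
time: 20.05
tool_pos: [408.5, 368.9, 153.8]
tcp_rot: [-2.131, -2.309, 0.003]
force: [0.6, -0.6, -0.9]
grip_width: 51.1
finger_force: 12.2
tin [527.00952682   0.74142443] stand [519.05476155  90.66604258] board [530.85574972 -88.66429228] mid [524.95525564   1.00087515]
dish target [ 537.75300491 -170.23773992]
shift [-547.8   85.7    4.3] turn [-0.001  0.001  0.   ] | at [408.5 368.9 153.8] t 20.1 j7 -0.66 w 51.1
```

```bash
python3 nudge.py '[[40,-547,85.7,4,0,0,0],[40,-547,85.7,4,0,0,0],[40,-547,85.7,4,0,0,0],[40,-547,85.7,4,0,0,0],[40,-547,85.7,4,0,0,0],[40,-547,85.7,4,0,0,0],[40,-547,85.7,4,0,0,0],[40,-547,85.7,4,0,0,0],[40,-547,85.7,4,0,0,0],[40,-547,85.7,4,0,0,0],[40,-547,85.7,4,0,0,0],[40,-547,85.7,4,0,0,0]]'
python3 nudge.py '[[40,0,0,0,0,0,0],[40,0,0,0,0,0,0],[40,0,0,0,0,0,0]]'
python3 - <<'E'
from h import *
import pickle
go(537.8,-169.5,20,.08)
c=r.camera_info('wrist'); im=np.ascontiguousarray(r.capture('wrist')[...,::-1]); pickle.dump(c,open('pics/w9.pkl','wb'))
t=cv2.resize(im[50:290,160:480],(800,600),interpolation=cv2.INTER_CUBIC)
for k in range(0,320,10): cv2.line(t,(int(2.5*k+1),0),(int(2.5*k+1),8 if k%50 else 20),(255,255,255),1)
for k in range(0,240,10): cv2.line(t,(0,int(2.5*k+1)),(8 if k%50 else 20,int(2.5*k+1)),(255,255,255),1)
cv2.imwrite('pics/w9.png',t)
E
```

```text
time: 21.25
tool_pos: [536.8, -176.6, 149.5]
tcp_rot: [2.14, 2.299, -0.008]
force: [0.2, -1.4, -0.8]
grip_width: 50.9
finger_force: 12.6
time: 21.55
tool_pos: [538.1, -167.1, 150.3]
tcp_rot: [-2.127, -2.31, 0.0]
force: [-0.1, -0.0, -1.3]
grip_width: 50.7
finger_force: 12.6
shift [ -2.5  -0.3 130.3] turn [-0.001 -0.001  0.002] | at [ 538.1 -167.1  150.3] t 21.6 j7 0.5 w 50.7
```

View pics/w9.png

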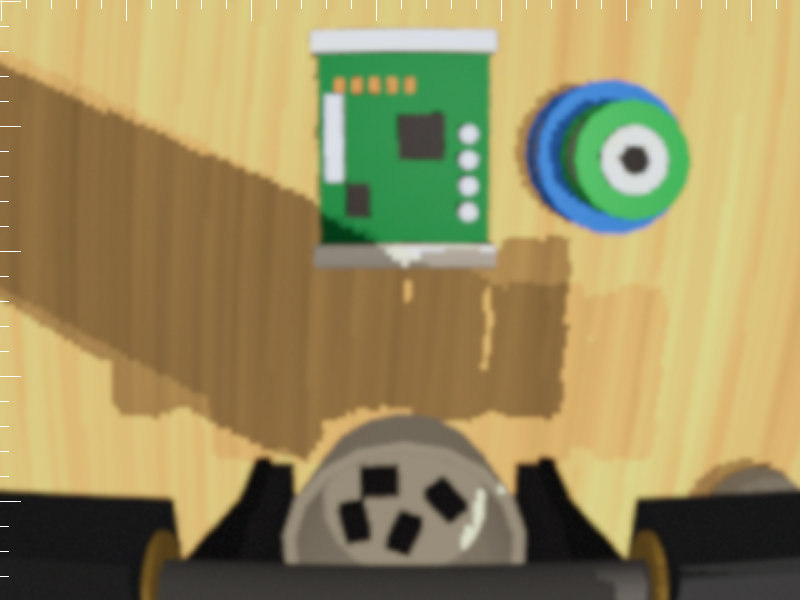

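Run:
```python
from h import *
import pickle; c=pickle.load(open('pics/w9.pkl','rb'))
f=lambda p,z: wz((160+p[0]/2.5-.3,50+p[1]/2.5-.3),c,z).round(1)
print('board -y edge',f((315,267),32),f((496,266.5),32),'+y edge',f((311,30),32),f((497,30),32))
for zb in (128,131): print('dish bottom rim',f((404,415),zb)-[0,22],'top rim',f((404,443),zb+28)-[0,26])
go(537.8,-170,20,.08)
```

```text
board -y edge [ 504.2 -131.5] [ 567.1 -126.1] +y edge [497.  -49.2] [559.6 -44. ]
dish bottom rim [ 536.9 -170.1] top rim [ 536.6 -169.7]
dish bottom rim [ 536.8 -169. ] top rim [ 536.5 -168.4]
shift [ -2.9  -0.6 130.6] turn [-0.001 -0.001  0.003] | at [ 538.2 -167.2  150.6] t 21.6 j7 0.5 w 51.0
```

```bash
python3 nudge.py '[[40,-0.5,1.2,40,0,0,0],[40,-0.5,1.2,90,0,0,0],[40,-0.5,1.2,122,0,0,0],[40,-0.5,1.2,129,0,0,0],[40,-0.5,1.2,130.5,0,0,0],[40,-0.5,1.2,130.5,0,0,0],[40,-0.5,1.2,130.5,0,0,0],[87,-0.5,1.2,130.5,0,0,0],[87,-0.5,1.2,130.5,0,0,0],[87,-0.5,1.2,130.5,0,0,0],[87,-0.5,1.2,130.5,0,0,0],[87,-0.5,1.2,130.5,0,0,0]]'
python3 nudge.py '[[87,0,0,-40,0,0,0],[87,0,0,-90,0,0,0],[87,0,0,-140,0,0,0],[87,0,0,-180,0,0,0],[87,-30,0,-200,0,0,0],[87,-80,0,-200,0,0,0],[87,-130,0,-200,0,0,0],[87,-180,0,-200,0,0,0],[87,-200,0,-200,0,0,0],[87,-200,0,-200,0,0,0],[87,-200,0,-200,0,0,0]]'
python3 - <<'E'
from h import *
im=np.ascontiguousarray(r.capture('top')[...,::-1]); cv2.imwrite('pics/top5f.png',im)
w,h,s=133,85,6; t=cv2.resize(im[160:160+h,235:235+w],(w*s,h*s),interpolation=cv2.INTER_CUBIC)
for k in range(0,w,10): cv2.line(t,(s*k+3,0),(s*k+3,8 if k%50 else 20),(255,255,255),1)
for k in range(0,h,10): cv2.line(t,(0,s*k+3),(8 if k%50 else 20,s*k+3),(255,255,255),1)
cv2.imwrite('pics/top5.png',t); print(r.state()['time'])
E
```

```text
time: 22.8
tool_pos: [539.6, -169.4, 20.6]
tcp_rot: [2.131, 2.308, 0.0]
force: [1.1, 0.3, -0.4]
grip_width: 82.0
finger_force: 0.0
time: 23.9
tool_pos: [555.3, -368.8, 220.1]
tcp_rot: [-2.131, -2.307, 0.0]
force: [0.2, 0.9, 0.2]
grip_width: 87.0
finger_force: 0.0
23.95
```

View pics/top5.png

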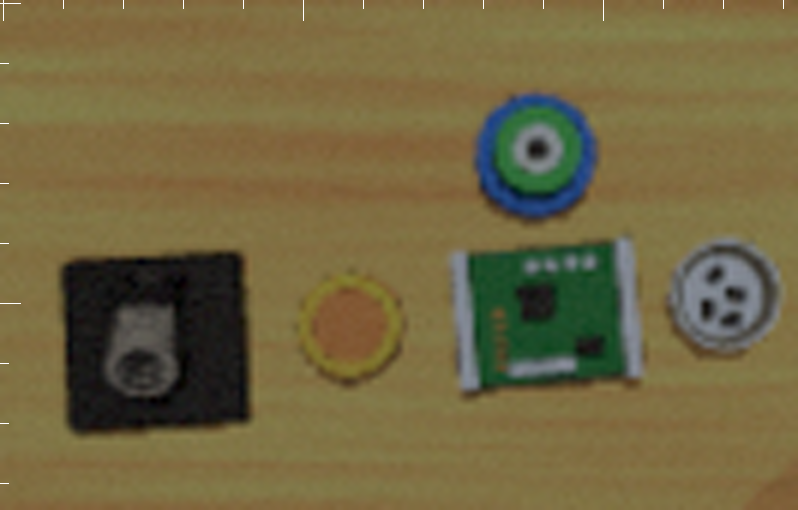

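Run:
```python
from h import *
f=lambda p,z: onz('top',(235+(p[0]+.5)/6-.5,160+(p[1]+.5)/6-.5),z)
B=np.mean([f(p,32) for p in((452,253),(631,239),(641,378),(463,392))],0);S=np.mean([f(p,14) for p in((63,262),(242,253),(249,420),(72,432))],0)
a=.08;x=np.array([np.cos(a),np.sin(a)]);y=np.array([-x[1],x[0]])
print('B',B,'S',S,(S-B)@x,(S-B)@y)
for n,p,z in(('dish',(723.5,295.5),28),('tin',(350,325.5),30),('blue',(536.5,155),30),('green',(538.5,149),56)):
    q=f(p,z); print(n,q,'rel',(q-B)@x,(q-B)@y)
t=f((350,325.5),30); u=(S-B)/np.linalg.norm(S-B); print('tin off mid: along',(t-(S+B)/2)@u,'across',(t-(S+B)/2)@[-u[1],u[0]])
```

```text
B [530.85593727 -89.00716732] S [519.40101791  90.66940952] 2.940515488962989 180.01733474957646
dish [ 540.05000488 -170.212483  ] rel 2.6751643314156577 -81.68033832737632
tin [526.32595243   0.73852444] rel 2.656502874282957 89.8206710255747
blue [604.50356525 -84.44558859] rel 73.77661840439151 -1.3385381891635821
green [604.71410687 -84.69038787] rel 73.96692358433987 -1.5993799030874742
tin off mid: along -0.1685969899455302 across -1.1891573446254324
```

The dish is about 2 to 2.7 mm off centre and everything else is within 1.5 mm. Closing the fingers on it 2 mm nearer will centre it.

```bash
python3 nudge.py '[[87,50,-2,0,0,0,0],[87,100,-2,0,0,0,0],[87,150,-2,0,0,0,0],[87,200,-2,0,0,0,0],[87,200,-2,40,0,0,0],[87,200,-2,80,0,0,0],[87,200,-2,80,0,0,0],[87,200,-2,80,0,0,0],[87,200,-2,80,0,0,0]]' 8
python3 nudge.py '[[87,0,0,50,0,0,0],[87,0,0,100,0,0,0],[87,0,0,119.5,0,0,0],[87,0,0,119.5,0,0,0],[87,0,0,119.5,0,0,0],[40,0,0,119.5,0,0,0],[40,0,0,119.5,0,0,0],[40,0,0,119.5,0,0,0],[40,0,0,119.5,0,0,0],[40,0,0,119.5,0,0,0],[40,0,0,119.5,0,0,0]]'
python3 nudge.py '[[87,0,0,0,0,0,0],[87,0,0,0,0,0,0],[87,0,0,0,0,0,0],[87,0,0,0,0,0,0],[87,0,0,0,0,0,0],[87,0,0,0,0,0,0],[87,0,0,-50,0,0,0],[87,0,0,-100,0,0,0],[87,0,0,-150,0,0,0],[87,0,0,-170,0,0,0]]'
python3 nudge.py '[[87,-50,0,0,0,0,0],[87,-100,0,0,0,0,0],[87,-150,0,0,0,0,0],[87,-200,0,0,0,0,0],[87,-200,0,0,0,0,0],[87,-200,0,0,0,0,0]]'
python3 - <<'E'
from h import *
im=np.ascontiguousarray(r.capture('top')[...,::-1]); sc=np.ascontiguousarray(r.capture('scene')[...,::-1])
w,h,s=133,50,6; t=cv2.resize(im[175:175+h,235:235+w],(w*s,h*s),interpolation=cv2.INTER_CUBIC)
for k in range(0,w,10): cv2.line(t,(s*k+3,0),(s*k+3,8 if k%50 else 20),(255,255,255),1)
for k in range(0,h,10): cv2.line(t,(0,s*k+3),(8 if k%50 else 20,s*k+3),(255,255,255),1)
cv2.imwrite('pics/end.png',np.vstack([t,cv2.resize(sc[130:280,190:456],(798,450))[:300]]))
E
```

```text
time: 24.85
tool_pos: [538.6, -169.9, 142.7]
tcp_rot: [2.13, 2.307, 0.002]
force: [0.5, -0.2, 0.4]
grip_width: 87.2
finger_force: 0.0
time: 25.95
tool_pos: [537.8, -169.6, 21.3]
tcp_rot: [2.13, 2.308, 0.0]
force: [0.4, 1.7, 3.0]
grip_width: 51.1
finger_force: 8.0
time: 26.95
tool_pos: [539.1, -170.7, 195.7]
tcp_rot: [2.129, 2.304, 0.006]
force: [0.5, -0.9, 0.2]
grip_width: 86.9
finger_force: 0.0
time: 27.55
tool_pos: [552.3, -371.0, 190.5]
tcp_rot: [-2.135, -2.304, 0.002]
force: [0.9, 1.2, -0.0]
grip_width: 87.0
finger_force: 0.0
```

View pics/end.png

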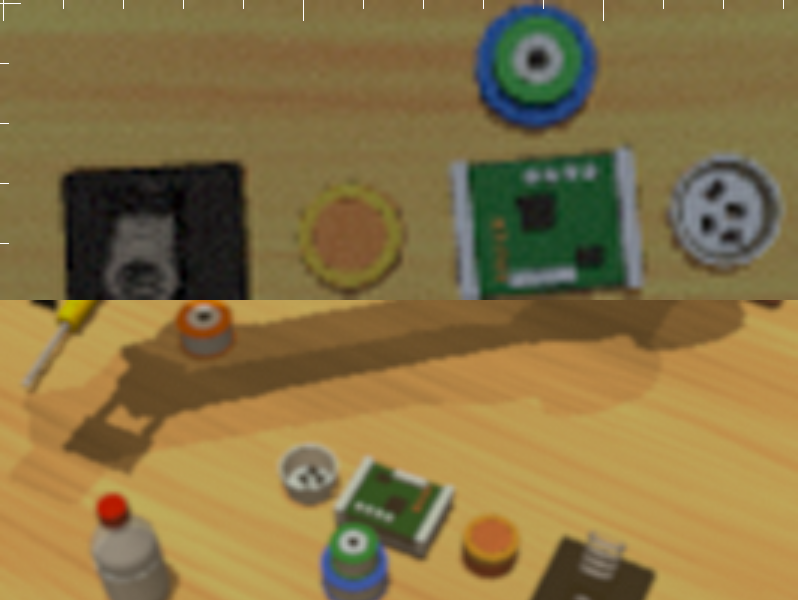

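Everything is upright and in place: green centred on blue behind the board, the tin midway at crop (350,237), and the dish at (725,211) centred beside the board. The orange spool and the bottle are untouched.

```bash
python3 -c "
from bench import r
print(r.hand_in())"
```

```text
the job is handed in; nothing more can be done
None
```

The job is handed in: every item is upright, released and within about 2 mm of its place by the camera measurements, after about 28 s of robot time and with the arm clear of everything; the judging result was not shown.

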